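# Flip the ready paddle of the wheel kit

### The job

Two robot-kit trays stand on the bench, each on a stand with a white hinged status paddle, and the kit with the wheel in its tray is ready: with a fingertip, tip that stand's paddle up and right over its pivot, and push it fully down until it lies flat on the opposite side of the pivot, showing its other face (the hinge is stiff, it will not fall by itself). Leave the paddle of the kit with the battery as it is. Lift nothing, keep the arm and hand off the stands apart from the fingers, and do not push the stands, the kits' parts or the other things on the bench about; then draw clear.

Things in the scene. Friction and masses are not known exactly. Their poses are not given: they have to be found in the camera images.
- stand_wheel: Loose weighted stand (1.6 kg, base plate 150 x 210 x 12 mm) that carries the kit tray with a black rubber-tyred wheel in it and that tray's flip paddle. The other stand is alike. Origin: centre of its underside. Its x axis points to the robot's right (world -y, within 0.4 rad). The tray (146 x 102 mm, rim 39 mm above the table) lies on its +y half, away from the robot; the paddle on its -y half, towards the robot.
- paddle_wheel (a joint): Hinge of the flip paddle on the stand with a black rubber-tyred wheel, rad. 0: the paddle lies level towards the stand's -x (the robot's left), one black bar facing up. pi/2: it stands upright. pi (stop): lies level on the robot's right side of the axle, its other face (black ring) up. It may start up to 0.25 rad raised. The hinge has friction: the paddle stays wherever it is left and does not fall; about 0.4 to 1.0 N at the free edge turns it.
- paddle_wheel_pivot (a point): Middle of the hinge axle of that paddle, 105 mm above the table; the axle is parallel to the stand's y axis. Two cheeks 8 mm thick, 18 mm wide, tops 116 mm above the table, hold its ends, 50 mm apart inside; two rubber rests reach 18 mm to either side of the axle just below it. The rest of the space under the paddle is free down to the base plate.
- paddle_wheel_edge (a point): Middle of the free edge of that paddle, in mid-thickness, 72 mm from the axle. The paddle is a white plastic plate 70 mm long, 44 mm wide along the axle and 5 mm thick, 40 g.
- stand_battery: Loose weighted stand (1.6 kg, base plate 150 x 210 x 12 mm) that carries the kit tray with a blue battery pack in it and that tray's flip paddle. The other stand is alike. Origin: centre of its underside. Its x axis points to the robot's right (world -y, within 0.4 rad). The tray (146 x 102 mm, rim 39 mm above the table) lies on its +y half, away from the robot; the paddle on its -y half, towards the robot.
- paddle_battery (a joint): Hinge of the flip paddle on the stand with a blue battery pack, rad. 0: the paddle lies level towards the stand's -x (the robot's left), one black bar facing up. pi/2: it stands upright. pi (stop): lies level on the robot's right side of the axle, its other face (black ring) up. It may start up to 0.25 rad raised. The hinge has friction: the paddle stays wherever it is left and does not fall; about 0.4 to 1.0 N at the free edge turns it.
- paddle_battery_pivot (a point): Middle of the hinge axle of that paddle, 105 mm above the table; the axle is parallel to the stand's y axis. Two cheeks 8 mm thick, 18 mm wide, tops 116 mm above the table, hold its ends, 50 mm apart inside; two rubber rests reach 18 mm to either side of the axle just below it. The rest of the space under the paddle is free down to the base plate.
- paddle_battery_edge (a point): Middle of the free edge of that paddle, in mid-thickness, 72 mm from the axle. The paddle is a white plastic plate 70 mm long, 44 mm wide along the axle and 5 mm thick, 40 g.
- wheel_center (a point): Centre of the loose wheel, 62 mm across and 26 mm thick, lying flat in its tray: the mark of the kit that is ready.
- battery_center (a point): Centre of the loose battery pack, 70 x 37 x 18 mm, in the other tray.
- jar: Bystander: small screw jar, 34 mm across, 50 mm tall, standing between the stands; origin under its centre.
- tape: Bystander: roll of tape, 90 mm across, 24 mm tall, to the left of the stands; origin under its centre.
- screwdriver: Bystander: screwdriver lying to the right of the stands, pointing away from the robot; origin on the table, about its middle.
- mug: Bystander: white mug, 76 mm across, 85 mm tall, to the right of the stands; origin under its centre.
- motor: Bystander: small gear motor, about 78 mm long and 25 mm tall, to the left of the stands; origin on its underside.
Mind the look-alikes: they are no part of the job. Of the things like the part that bears battery_center, leave any that is black, pink or turquoise; of the rest the smaller one is meant.

How it is judged:
On the way:
1. the wheel kit's paddle is swung up past upright (value of joint paddle_wheel above 1.65 rad).
At the end, for the whole second after the job is handed in: The paddle on the stand with the wheel lies on the opposite (right) side of its pivot, within 6 degrees of its stop, at rest; the other paddle is still on its own (left) side; stands within 15 mm, kit parts and bystanders within 30 mm of where they began, nothing lifted (value of joint paddle_wheel above 3.03 rad and velocity of joint paddle_wheel between -0.05 and 0.05 rad/s and value of joint paddle_battery below 0.45 rad and not (distance of any of stand_wheel, stand_battery from where it was at the start of the episode above 0.015 m or angle between any of stand_wheel, stand_battery's own z axis and vertical above 0.12 rad) and not (distance of any of wheel_center, battery_center from where it was at the start of the episode above 0.03 m) and not (distance of any of jar, tape, screwdriver, mug, motor from where it was at the start of the episode above 0.03 m) and not (height (world z) of wheel_center above 0.05 m or height (world z) of battery_center above 0.047 m or height (world z) of any of stand_wheel, stand_battery above 0.012 m)); the robot touches nothing.
It fails at once if the battery kit's paddle is moved (its free edge by more than 15 mm) (distance of paddle_battery_edge from where it was at the start of the episode above 0.015 m).
It fails at once if a stand is pushed more than 15 mm or tipped (distance of any of stand_wheel, stand_battery from where it was at the start of the episode above 0.015 m or angle between any of stand_wheel, stand_battery's own z axis and vertical above 0.12 rad).
It fails at once if the arm or the hand, not the fingers, presses on a stand or its paddle (contact force between the arm and stand_wheel above 3 N or contact force between the arm and stand_battery above 3 N).
It fails at once if a stand or a kit part is lifted (height (world z) of wheel_center above 0.05 m or height (world z) of battery_center above 0.047 m or height (world z) of any of stand_wheel, stand_battery above 0.012 m).
It fails at once if a kit part or a bystander is moved more than 30 mm (distance of any of wheel_center, battery_center, jar, tape, screwdriver, mug, motor from where it was at the start of the episode above 0.03 m).
It also fails if it takes over 45 s, if anything falls off the work surface, if the arm or the gripper's body presses on something with over 40 N, if the wrist force passes 120 N, or if a joint passes its speed limit or range.

### The arm

A 6-joint arm with a two-finger parallel gripper is mounted at the origin on the work surface. World frame = base frame: x ahead of the robot, y to its left, z up, the work surface at z = 0. Lengths are in m, angles in rad, forces in N, time in s.
With the tool pointing down it reaches from about 0.325 to 0.775 m from the base axis. Payload 5.5 kg.
Tool frame: the origin (TCP) lies between the finger pads; the fingertips stand 8 mm ahead of it and the grasp point (between the pads) lies 11 mm behind it (bot.nose_length is the distance from the TCP to the fingertips, in m); z points along the fingers, y is the line along which they close (so a half turn about z gives the same grasp; the last joint's range is limited). The gripper opens to 88 mm and grips with 3 to 60 N. Pads are 20 mm wide; open, the fingers measure 115 mm over their backs; the gripper's body (75 mm by 178 mm) begins 61 mm behind the grasp point.
Start: joints at [1.245, 0.091, 1.231, -0, 1.82, -0.057], TCP at [0.159, 0.578, 0.231] pointing down, gripper open.
Joint ranges: [-2.87, 2.87], [-0.86, 2.18], [0.17, 2.46], [-1.51, 4.65], [0.06, 2.69], [-2.65, 2.65]. Speed limits (rad/s): [2.57, 2.57, 3.01, 3.14, 3.14, 3.14].

### API

Orientations are given as [roll, pitch, yaw] about the fixed x, y, z axes, in that order (R = Rz(yaw) Ry(pitch) Rx(roll)).
In Python, from workcell import read_state, eyes, bot gives the robot as it stands.
- The arm moves only by the tool play_rows, never from a script. Its argument "motion" is a list of rows, each a list of 3 entries, a list of its own where there are three numbers: the shift along the tool's x, y, z in mm, then the turn, a rotation vector about the tool's x, y, z in rad, then the finger opening in mm, from 0 to 87.8. A call has 1 to 5 rows; each row is the pose to reach, as a shift and turn from the pose commanded when the call began, along the tool's axes at that moment; what a row does not reach only later rows make up. A row lasts 1/12 s, in which the tool goes at most 41.7 mm and 7.16 degrees, less where a joint would pass 70% of its speed; a pose out of reach is approached as far as the arm can. A call with a gripper value outside its range is refused whole. The fingers move at their own pace and stop on an object; "force" is the grip in N (left out, the last holds). Time passes only in rows, so rows that repeat a pose let the fingers close. It gives the time, the measured TCP pose, the force, the opening and the grip force at its end, in the units of the state.
- read_state(): the state, without advancing time (a new reading comes with each control period).
- eyes.get_image(name): name is "scene" or "top" or "wrist"; returns the picture (400x640x3 uint8, red, green, blue); there is no depth.
- eyes.camera_model(name): a dict with "vertical_fov" (degrees; the focal length in pixels is half the picture's height over the tangent of half this angle, whatever the lens; pixels are square), "cx", "cy" (the principal point, pixels), "cam_to_world" (4x4, takes a point from camera to world coordinates); the wrist camera has in their place "tool_from_camera" (4x4, takes a point from camera to tool coordinates, whose origin is the TCP and whose axes are the flange's). Camera axes: x right, y down, z forward; pixel columns grow to the right and rows downward; lengths in m; the calibration is good to about 2 mm. The wrist camera is an equidistant fisheye: a pixel r from the principal point sees the ray r / f radians off the axis. A picture is of the moment at which its call begins: read the wrist's pose just before it. camera_model takes no time and is no camera call.
- bot.finish_job(): hands the job in; it is judged then, once.
The state is a dict: "time_s": time; "q": joint angles; "dq": joint speeds; "joint_torque": joint torques, N m; "eef_pos": TCP position; "orientation": TCP orientation; "ft_force": force on the tool from outside, world axes, zero at the start; "wrist_torque": the same for the moment, N m; "grip_width": finger opening in m; "gripper_force": force on a finger pad.
Only numpy, scipy, OpenCV 4.12 (cv2) and the standard library are available. Lean on these libraries where they do the work, as an engineer would, in place of code of your own. Each camera call takes 0.05 s, during which the arm holds its last target. There are 200 camera calls.

## Working session

There is one attempt and no reset: what is moved stays moved. The work goes in short steps, Python scripts to look and compute and a tool call to move; the robot and the scene stay as the last step left them, time stands still between calls to the robot, and variables do not carry over. Pictures are saved under pics/ and viewed, at most 10 in all, crops included, and the job is handed in when it is done.

Besides the shell and the picture viewer there is one more tool, called after ">>>" in YAML: its name, and indented under it one key for each argument. play_rows: Moves the arm, as the interface text tells. Its arguments: {"type":"object","properties":{"motion":{"type":"array"},"force":{"type":"number"}},"required":["motion"]}

```bash
mkdir -p pics && python3 - <<'E'
from workcell import read_state, eyes, bot
import cv2,numpy as np
a=eyes.get_image("scene");b=eyes.get_image("top")
cv2.imwrite("pics/scene.png",a[:,:,::-1]);cv2.imwrite("pics/top.png",b[:,:,::-1])
for n in("scene","top","wrist"):print(n,eyes.camera_model(n))
s=read_state();print(s["time_s"],s["eef_pos"],s["orientation"],s["grip_width"],bot.nose_length)
E
```

```text
scene {'vertical_fov': 47.87560734843574, 'cx': 321.93294459431553, 'cy': 202.22994291016485, 'cam_to_world': array([[-0.80474459,  0.3407738 , -0.48606518,  1.13249611],
       [ 0.59354558,  0.44884195, -0.66801538,  0.7881876 ],
       [-0.0094757 , -0.8260836 , -0.56346791,  0.7682749 ],
       [ 0.        ,  0.        ,  0.        ,  1.        ]])}
top {'vertical_fov': 48.16396460167434, 'cx': 319.7749372182999, 'cy': 202.52805664444818, 'cam_to_world': array([[-0.00574325, -0.99435188,  0.1059781 ,  0.41787435],
       [-0.99975011,  0.00799919,  0.02087404, -0.02142948],
       [-0.02160388, -0.10583173, -0.99414934,  1.27228554],
       [ 0.        ,  0.        ,  0.        ,  1.        ]])}
wrist {'vertical_fov': 65.70646984690485, 'cx': 318.23384985576536, 'cy': 204.0686035519689, 'tool_from_camera': array([[-3.75613209e-04, -9.68725103e-01, -2.48136118e-01,
         6.65722948e-02],
       [ 9.99999893e-01, -4.31073640e-04,  1.69176044e-04,
         1.37218182e-03],
       [-2.70850021e-04, -2.48136028e-01,  9.68725161e-01,
        -1.54182781e-01],
       [ 0.00000000e+00,  0.00000000e+00,  0.00000000e+00,
         1.00000000e+00]])}
0.1 [0.15924175 0.57821956 0.22962891] [-3.13983772e+00 -1.16625476e-04  2.87282296e+00] 0.08797286200875597 0.008
```

View pics/scene.png

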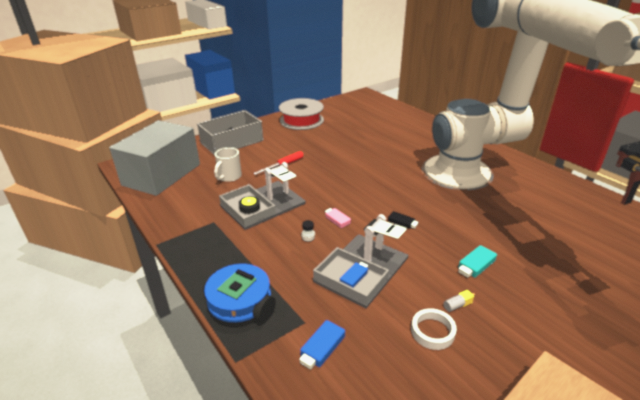

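View pics/top.png

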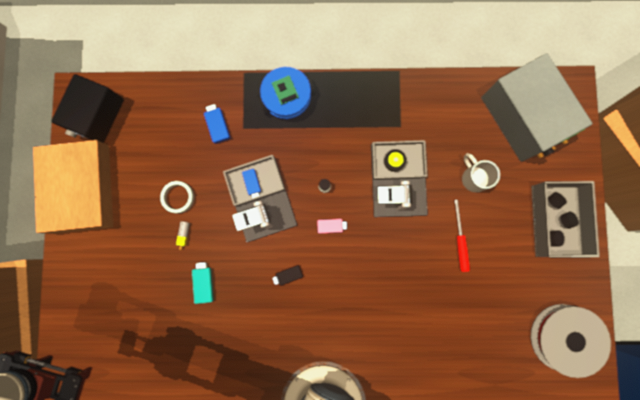

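The scene view shows the wheel tray, a black tyre with a yellow hub, at (250,204), with its paddle at (280,174). The blue battery tray is at (355,273), with its paddle at (388,228).

Things that could be taken for the target in the top view:
- **Paddle at (392,195):** on the stand whose tray holds the wheel at (396,160). This is the one I want.
- **Paddle at (250,217):** on the battery stand, with the battery at (251,182). Leave it alone.
- **Loose batteries:** blue at (217,124), pink at (331,226), turquoise at (202,284) and black at (288,275). None is part of the job.

Next is a close crop to check the choice.

```bash
cat >h.py <<'E'
import numpy as np,cv2
from workcell import eyes
def cast(name,px,z):
    m=eyes.camera_model(name);f=200/np.tan(np.radians(m["vertical_fov"]/2));T=m["cam_to_world"]
    px=np.atleast_2d(px).astype(float);d=np.c_[(px[:,0]-m["cx"])/f,(px[:,1]-m["cy"])/f,np.ones(len(px))]@T[:3,:3].T
    o=T[:3,3];return o+d*((z-o[2])/d[:,2])[:,None]
def proj(name,p):
    m=eyes.camera_model(name);f=200/np.tan(np.radians(m["vertical_fov"]/2));c=(np.linalg.inv(m["cam_to_world"])@np.r_[p,1])[:3]
    return np.r_[c[:2]/c[2]*f+[m["cx"],m["cy"]]]
E
python3 - <<'E'
from h import *
b=cv2.imread("pics/top.png");a=cv2.imread("pics/scene.png")
c=cv2.resize(b[130:225,360:440],None,fx=5,fy=5,interpolation=cv2.INTER_CUBIC)
d=cv2.resize(a[150:230,210:310],None,fx=4,fy=4,interpolation=cv2.INTER_CUBIC)
o=np.zeros((475,800,3),np.uint8);o[:,:400]=c;o[:320,400:]=d
cv2.imwrite("pics/crop.png",o)
hsv=cv2.cvtColor(b,cv2.COLOR_BGR2HSV)
for n,x0,x1,y0,y1 in(("wheel",365,435,135,222),("batt",215,302,150,245)):
    sub=hsv[y0:y1,x0:x1];m=((sub[...,2]>195)&(sub[...,1]<40)).astype(np.uint8)
    for k in cv2.findContours(m,cv2.RETR_EXTERNAL,cv2.CHAIN_APPROX_NONE)[0]:
        if cv2.contourArea(k)>30:
            r=cv2.minAreaRect(k);bx=cv2.boxPoints(r)+[x0,y0];print(n,"white",bx.round(1).tolist(),cast("top",bx,.105)[:,:2].round(3).tolist())
    # whole stand: not brown (low saturation)
    m=((sub[...,1]<90)).astype(np.uint8);m=cv2.morphologyEx(m,cv2.MORPH_OPEN,np.ones((3,3)))
    k=max(cv2.findContours(m,cv2.RETR_EXTERNAL,cv2.CHAIN_APPROX_NONE)[0],key=cv2.contourArea)
    r=cv2.minAreaRect(k);bx=cv2.boxPoints(r)+[x0,y0];print(n,"stand",bx.round(1).tolist(),cast("top",bx,.012)[:,:2].round(3).tolist())
E
```

```text
wheel white [[378.0, 181.0], [408.0, 181.0], [408.0, 206.0], [378.0, 206.0]] [[0.598, -0.15], [0.597, -0.229], [0.531, -0.227], [0.532, -0.149]]
wheel stand [[371.2, 142.2], [425.0, 140.3], [427.6, 214.5], [373.8, 216.3]] [[0.725, -0.144], [0.729, -0.297], [0.516, -0.298], [0.512, -0.147]]
batt white [[229.4, 214.0], [257.9, 200.6], [268.6, 223.4], [240.1, 236.8]] [[0.514, 0.241], [0.549, 0.166], [0.489, 0.137], [0.454, 0.212]]
batt stand [[217.0, 173.0], [273.1, 154.3], [296.6, 224.8], [240.5, 243.5]] [[0.64, 0.299], [0.693, 0.138], [0.49, 0.071], [0.438, 0.229]]
```

View pics/crop.png

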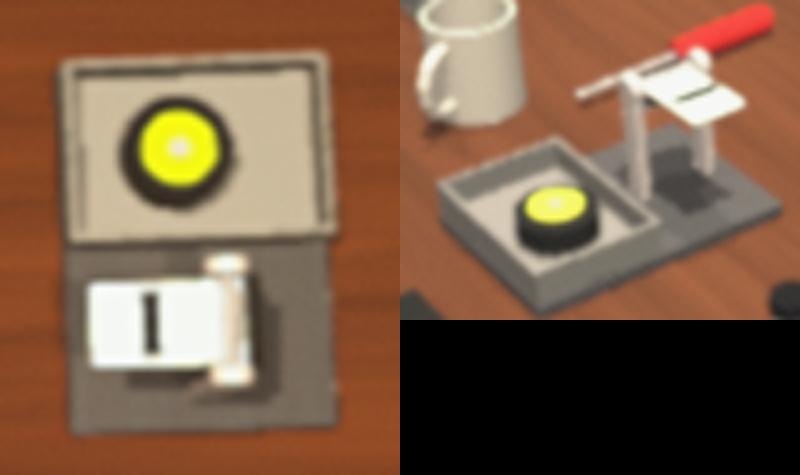

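The crop confirms it. The tray holding the black tyre with the yellow hub is on the right-hand stand. Its paddle's free edge is at about top px (377.7,195), with cheek tops at (405.6,182.4) and (406.4,204.4), bar face up. Next I triangulate the edge and pivot.

```bash
python3 - <<'E'
from h import *
def ray(n,px):
    m=eyes.camera_model(n);o=m["cam_to_world"][:3,3];d=cast(n,px,0)[0]-o;return o,d/np.linalg.norm(d)
def tri(p,q):
    A=0;b=0;L=[ray("top",p),ray("scene",q)]
    for o,d in L:
        P=np.eye(3)-np.outer(d,d);A=A+P;b=b+P@o
    x=np.linalg.solve(A,b);return x.round(4),[round(float(np.linalg.norm((np.eye(3)-np.outer(d,d))@(x-o))),4) for o,d in L]
print("far corner",tri((377.6,186.6),(288,180.5)),"or",tri((377.6,186.6),(296.2,175)))
print("near corner",tri((378,203.6),(296.2,175)))
c=cast("top",[(405.6,182.4),(406.4,204.4)],.116);print("cheeks",c,c.mean(0))
print("edge",cast("top",[(377.7,195)],.105),cast("top",[(377.7,195)],.12))
print("jar",cast("top",[(325,186)],.05),"mug",cast("top",[(485,173)],.085),"sd",cast("top",[(457,200),(463,270)],.02))
E
```

```text
far corner (array([ 0.5779, -0.1451,  0.1074]), [0.0061, 0.0061]) or (array([ 0.567 , -0.1364,  0.1275]), [0.0162, 0.0162])
near corner (array([ 0.5388, -0.1495,  0.1079]), [0.001, 0.001])
cheeks [[ 0.59198433 -0.22071252  0.116     ]
 [ 0.53446292 -0.22128056  0.116     ]] [ 0.56322363 -0.22099654  0.116     ]
edge [[ 0.56093132 -0.14889998  0.105     ]] [[ 0.55909299 -0.14726194  0.12      ]]
jar [[ 0.59389221 -0.01044062  0.05      ]] mug [[ 0.62006787 -0.4375683   0.085     ]] sd [[ 0.5553942  -0.37921232  0.02      ]
 [ 0.36149253 -0.38825147  0.02      ]]
```

```bash
cat >>h.py <<'E'
from scipy.spatial.transform import Rotation as Ro
from workcell import read_state
def goal(a=.7,yaw=0):
    c,s=np.cos(a),np.sin(a)
    return Ro.from_euler('z',yaw)*Ro.from_matrix(np.array([[-s,0,c],[0,1,0],[-c,0,-s]]))
def go(p,R=None):
    s=read_state();R0=Ro.from_euler('xyz',s["orientation"]);d=R0.inv().apply(np.array(p)-s["eef_pos"])*1e3
    print("shift",d.round(1),"turn",((R0.inv()*R).as_rotvec().round(3) if R else 0))
E
python3 -c "
from h import *
go((.50,-.11,.25),goal())"
```

```text
shift [-511.3 -573.1  -19.4] turn [-0.119 -0.866 -0.251]
```

>>> play_rows:
  motion:
    - [[-27,-30,-1],[0,0,0],0]
    - [[-54,-60,-2],[0,0,0],0]
    - [[-81,-90,-3],[0,0,0],0]
    - [[-108,-120,-4],[0,0,0],0]
    - [[-135,-150,-5],[0,0,0],0]
  force: 20

```text
time_s: 0.52
eef_pos: [0.2499, 0.3962, 0.235]
orientation: [-3.141, -0.0, 2.874]
ft_force: [0.8, -0.5, 0.3]
grip_width: 0.0577
gripper_force: 0.0
```

>>> play_rows:
  motion:
    - [[-27,-30,-1],[0,0,0],0]
    - [[-54,-60,-2],[0,0,0],0]
    - [[-81,-90,-3],[0,0,0],0]
    - [[-108,-120,-4],[0,0,0],0]
    - [[-135,-150,-5],[0,0,0],0]

```text
time_s: 0.93
eef_pos: [0.3401, 0.2157, 0.2404]
orientation: [-3.142, 0.0, 2.873]
ft_force: [1.4, 0.3, -0.1]
grip_width: 0.0247
gripper_force: 0.0
```

>>> play_rows:
  motion:
    - [[-27,-30,-1],[0,0,0],0]
    - [[-54,-60,-2],[0,0,0],0]
    - [[-81,-90,-3],[0,0,0],0]
    - [[-108,-120,-4],[0,0,0],0]
    - [[-135,-150,-5],[0,0,0],0]

```text
time_s: 1.35
eef_pos: [0.4306, 0.035, 0.2455]
orientation: [3.141, 0.0, 2.873]
ft_force: [-0.7, 0.6, -0.0]
grip_width: 0.0006
gripper_force: 0.0
```

```bash
python3 -c "
from h import *
go((.50,-.105,.25),goal())"
```

```text
shift [-104.2 -116.5   -4.5] turn [-0.117 -0.865 -0.252]
```

>>> play_rows:
  motion:
    - [[-25,-28,-1],[-0.014,-0.104,-0.03],0]
    - [[-50,-56,-2],[-0.028,-0.208,-0.06],0]
    - [[-75,-84,-3],[-0.042,-0.311,-0.09],0]
    - [[-100,-112,-4],[-0.056,-0.415,-0.12],0]
    - [[-104,-116,-4],[-0.07,-0.52,-0.15],0]

```text
time_s: 1.77
eef_pos: [0.5008, -0.1067, 0.2495]
orientation: [3.112, 0.528, 3.016]
ft_force: [0.1, 0.5, 0.6]
grip_width: 0.0004
gripper_force: 0.0
```

```bash
python3 -c "
from h import *
go((.50,-.105,.20),goal())"
```

```text
shift [25.8  0.3 42.3] turn [-0.052 -0.341 -0.101]
```

>>> play_rows:
  motion:
    - [[6,0,11],[-0.017,-0.114,-0.034],0]
    - [[13,0,21],[-0.035,-0.227,-0.067],0]
    - [[26,0,42],[-0.052,-0.341,-0.101],0]
    - [[26,0,42],[-0.052,-0.341,-0.101],0]

```text
time_s: 2.1
eef_pos: [0.5163, -0.11, 0.1811]
orientation: [3.111, 0.833, 3.127]
ft_force: [-1.5, 0.4, -3.4]
grip_width: 0.0004
gripper_force: 0.0
```

```bash
python3 - <<'E'
from h import *
s=read_state();print(s["q"],s["eef_pos"],s["orientation"])
for n in("wrist","top"):cv2.imwrite(f"pics/{n}2.png",eyes.get_image(n)[:,:,::-1])
go((.52,-.11,.08),goal())
E
```

```text
[-0.53553107 -0.85170974  2.23677631  0.47074665  1.05737486 -2.18888098] [ 0.51629285 -0.110008    0.18105601] [3.11069783 0.83308928 3.12725268]
shift [87.3 -1.1 78.9] turn [ 0.014 -0.025 -0.006]
```

View pics/wrist2.png

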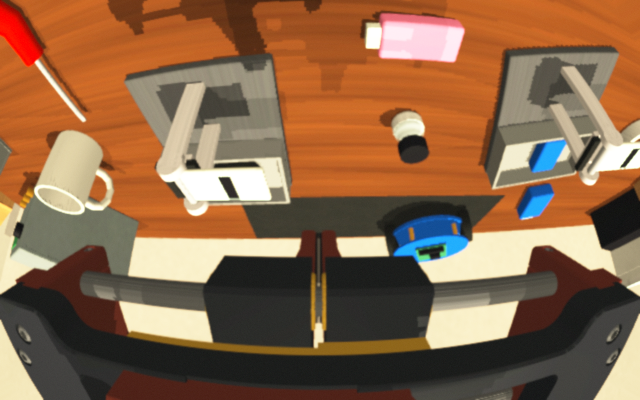

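The wrist view shows the wheel stand's paddle, bar up, at (230,183), and the jar at (408,138). The closed fingers are at (318,270) and clear of everything. Joint 2 is at its limit at this tilt, so I'll tilt a little less and go further out.

```bash
python3 -c "
from h import *
go((.549,-.105,.17),goal(.85))"
```

```text
shift [ 0.7  4.9 41.1] turn [ 0.014  0.125 -0.005]
```

>>> play_rows:
  motion:
    - [[0,2,20],[0.007,0.06,0],0]
    - [[1,5,41],[0.014,0.125,-0.005],0]
    - [[1,5,41],[0.014,0.125,-0.005],0]

```text
time_s: 2.45
eef_pos: [0.5535, -0.104, 0.178]
orientation: [-3.134, 0.728, -3.133]
ft_force: [-0.2, 0.4, 0.0]
grip_width: 0.0005
gripper_force: 0.0
```

```bash
python3 -c "
from h import *
s=read_state();print(s['q'],s['eef_pos'],s['orientation'])
go((.549,-.105,.065),goal(.85));go((.549,-.105,.12),goal(.85))"
```

```text
[-0.40650073 -0.65093813  2.08657827  0.30811889  1.04087346 -2.04773504] [ 0.55345841 -0.10398997  0.17799936] [-3.13422306  0.72782399 -3.13276153]
shift [78.5 -0.4 81.4] turn [-0.002  0.007  0.007]
shift [41.9 -0.7 40.3] turn [-0.002  0.007  0.007]
```

>>> play_rows:
  motion:
    - [[25,0,26],[0,0,0],0]
    - [[50,0,52],[0,0,0],0]
    - [[70,0,72],[0,0,0],0]
    - [[79,0,81],[0,0,0],0]
    - [[79,0,81],[0,0,0],0]

```text
time_s: 2.87
eef_pos: [0.5453, -0.1046, 0.061]
orientation: [-3.137, 0.727, -3.135]
ft_force: [-0.1, 0.8, -0.5]
grip_width: 0.0004
gripper_force: 0.0
```

```bash
python3 - <<'E'
from h import *
s=read_state();print(s['q'],s['eef_pos'],s['orientation'],s['ft_force'])
go((.549,-.165,.065),goal(.85))
a=eyes.get_image("scene")[130:250,200:360,::-1];cv2.imwrite("pics/s3.png",cv2.resize(a,None,fx=5,fy=5,interpolation=cv2.INTER_CUBIC))
E
```

```text
[-0.41912995 -0.61288488  2.27239286  0.37365235  0.8351432  -2.15444099] [ 0.54531096 -0.1046018   0.06100843] [-3.13711506  0.72728246 -3.13477504] [-0.099613    0.80500183 -0.51606748]
shift [ -5.1 -60.4  -0.5] turn [0.    0.006 0.005]
```

View pics/s3.png

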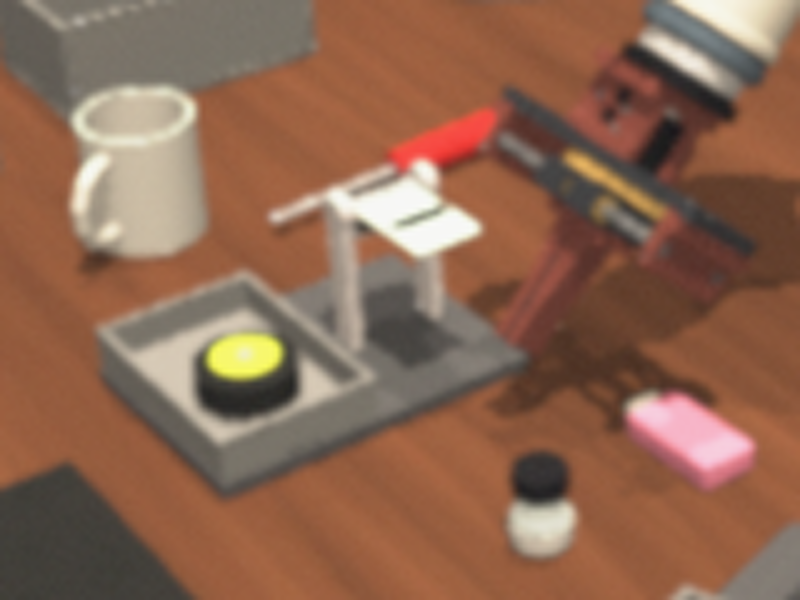

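The fingertip at (510,345) is just left of the stand and below paddle level, and the paddle at (415,215) is untouched. I'll slide it under the paddle now.

>>> play_rows:
  motion:
    - [[-3,-20,2],[0,0,0],0]
    - [[-6,-40,4],[0,0,0],0]
    - [[-6,-60,4],[0,0,0],0]
    - [[-6,-60,4],[0,0,0],0]

```text
time_s: 3.25
eef_pos: [0.5549, -0.169, 0.0681]
orientation: [-3.13, 0.735, -3.134]
ft_force: [-0.4, -0.7, 0.5]
grip_width: 0.0002
gripper_force: 0.0
```

```bash
python3 - <<'E'
from h import *
for p in [(-.164,.085),(-.169,.103),(-.1855,.120),(-.195,.145),(-.2075,.15)]:go((.552,)+p,goal(.85))
E
```

```text
shift [ -9.2   4.9 -14.5] turn [-0.006  0.014  0.006]
shift [-21.2  -0.3 -27.8] turn [-0.006  0.014  0.006]
shift [-32.5 -16.9 -40.4] turn [-0.006  0.014  0.006]
shift [-49.2 -26.6 -58.8] turn [-0.006  0.014  0.006]
shift [-52.5 -39.2 -62.5] turn [-0.006  0.014  0.006]
```

>>> play_rows:
  motion:
    - [[-5,4,-7],[0,0,0],0]
    - [[-9,4,-14],[0,0,0],0]
    - [[-15,2,-21],[0,0,0],0]
    - [[-21,0,-28],[0,0,0],0]
    - [[-21,0,-28],[0,0,0],0]

```text
time_s: 3.67
eef_pos: [0.5505, -0.1651, 0.1006]
orientation: [-3.133, 0.732, -3.132]
ft_force: [-0.6, 0.4, 0.1]
grip_width: 0.0005
gripper_force: 0.3
```

```bash
python3 - <<'E'
from h import *
a=eyes.get_image("scene")[130:250,200:360,::-1];cv2.imwrite("pics/s4.png",cv2.resize(a,None,fx=5,fy=5,interpolation=cv2.INTER_CUBIC))
s=read_state();print(s['eef_pos'],s['ft_force'])
for p in [(-.1855,.120),(-.195,.145),(-.2075,.15)]:go((.552,)+p,goal(.85))
E
```

```text
[ 0.55033283 -0.16506255  0.09926019] [ 0.6319634  -0.39724473 -0.17544021]
shift [-15.  -20.6 -14.3] turn [-0.002  0.01   0.006]
shift [-31.6 -30.2 -32.9] turn [-0.002  0.01   0.006]
shift [-34.8 -42.7 -36.6] turn [-0.002  0.01   0.006]
```

View pics/s4.png

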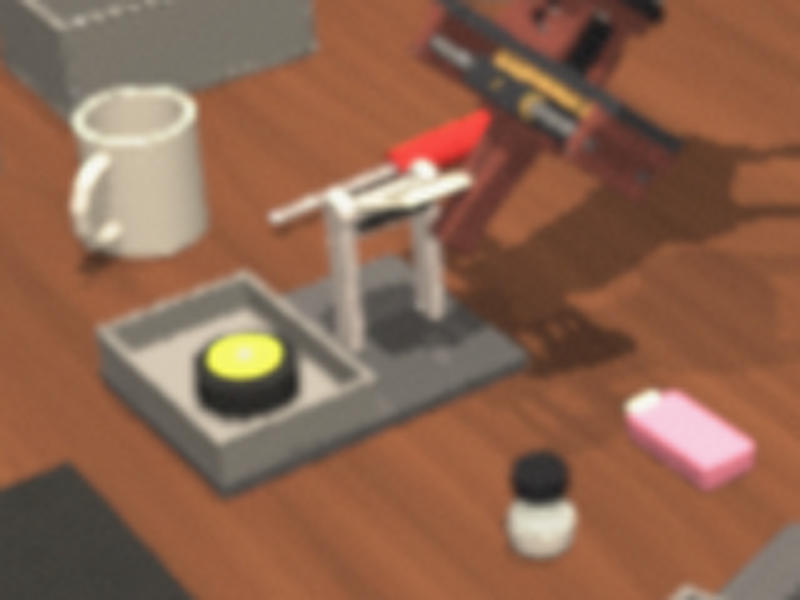

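The paddle, edge at (470,182), is up about 25° on the finger, and the stand hasn't moved. I'll carry on along the arc.

>>> play_rows:
  motion:
    - [[-7,-10,-7],[0,0,0],0]
    - [[-15,-20,-14],[0,0,0],0]
    - [[-23,-25,-24],[0,0,0],0]
    - [[-32,-30,-33],[0,0,0],0]
    - [[-35,-43,-37],[0,0,0],0]

```text
time_s: 4.13
eef_pos: [0.5518, -0.2072, 0.1497]
orientation: [-3.136, 0.73, -3.133]
ft_force: [0.3, 0.5, -0.9]
grip_width: 0.0004
gripper_force: 0.3
```

```bash
python3 - <<'E'
from h import *
a=eyes.get_image("scene")[130:250,200:360,::-1];cv2.imwrite("pics/s5.png",cv2.resize(a,None,fx=5,fy=5,interpolation=cv2.INTER_CUBIC))
s=read_state();print(s['eef_pos'],s['ft_force'])
for p in [(-.225,.15),(-.235,.150),(-.248,.142),(-.258,.130)]:go((.552,)+p,goal(.85))
E
```

```text
[ 0.55197081 -0.20973528  0.15047568] [-0.67793083 -0.64622842  0.15574776]
shift [  0.4 -15.3   0.4] turn [-0.003  0.01   0.006]
shift [  0.5 -25.3   0.5] turn [-0.003  0.01   0.006]
shift [  5.9 -38.2   6.5] turn [-0.003  0.01   0.006]
shift [ 14.  -48.1  15.4] turn [-0.003  0.01   0.006]
```

View pics/s5.png

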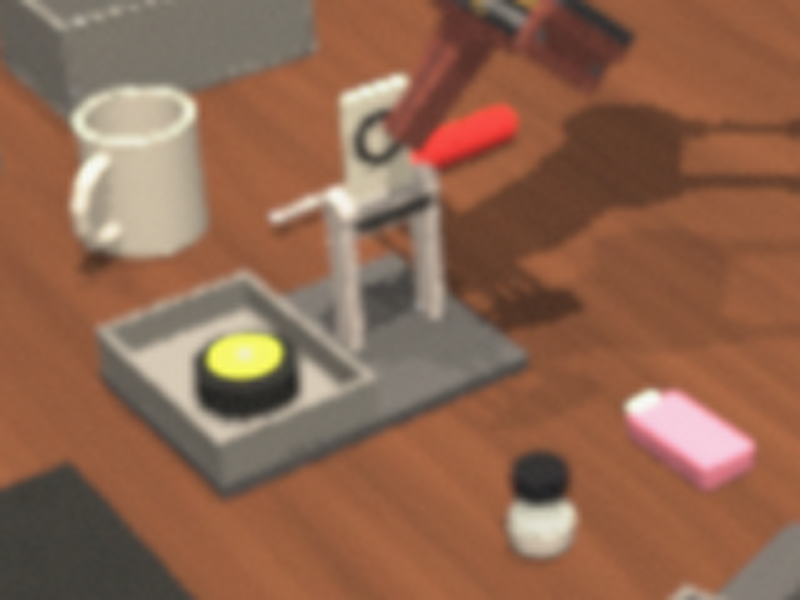

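The paddle now stands about upright, with its ring face at (378,138), and the finger is on its left face. Next I push it over and down on the right.

>>> play_rows:
  motion:
    - [[0,-8,0],[0,0,0],0]
    - [[0,-16,0],[0,0,0],0]
    - [[0,-25,0],[0,0,0],0]
    - [[3,-32,3],[0,0,0],0]
    - [[6,-38,6],[0,0,0],0]

```text
time_s: 4.6
eef_pos: [0.5507, -0.2466, 0.1385]
orientation: [-3.137, 0.727, -3.136]
ft_force: [-0.6, 0.2, 1.1]
grip_width: 0.0004
gripper_force: 0.4
```

```bash
python3 - <<'E'
from h import *
s=read_state();print(s['eef_pos'],s['ft_force'])
for p in [(-.258,.130),(-.264,.1215),(-.264,.117),(-.264,.112)]:go((.552,)+p,goal(.85))
E
```

```text
[ 0.55073952 -0.24658117  0.13851329] [-0.64573973  0.21583726  1.06012379]
shift [  4.8 -11.4   7.2] turn [-0.001  0.007  0.004]
shift [ 10.4 -17.4  13.6] turn [-0.001  0.007  0.004]
shift [ 13.4 -17.3  16.9] turn [-0.001  0.007  0.004]
shift [ 16.8 -17.3  20.7] turn [-0.001  0.007  0.004]
```

>>> play_rows:
  motion:
    - [[2,-6,3],[0,0,0],0]
    - [[5,-11,7],[0,0,0],0]
    - [[8,-15,10],[0,0,0],0]
    - [[10,-17,13],[0,0,0],0]
    - [[10,-17,13],[0,0,0],0]

```text
time_s: 5.02
eef_pos: [0.5517, -0.2631, 0.1215]
orientation: [-3.138, 0.726, -3.137]
ft_force: [0.5, -0.6, -0.6]
grip_width: 0.0007
gripper_force: 0.0
```

```bash
python3 - <<'E'
from h import *
a=eyes.get_image("scene")[130:250,200:360,::-1];cv2.imwrite("pics/s6.png",cv2.resize(a,None,fx=5,fy=5,interpolation=cv2.INTER_CUBIC))
s=read_state();print(s['eef_pos'],s['ft_force'])
go((.552,-.264,.115),goal(.85))
E
```

```text
[ 0.55183534 -0.2629464   0.12207499] [ 0.40676831 -0.22321653  0.11532096]
shift [ 4.6 -1.   5.4] turn [-0.     0.006  0.004]
```

View pics/s6.png

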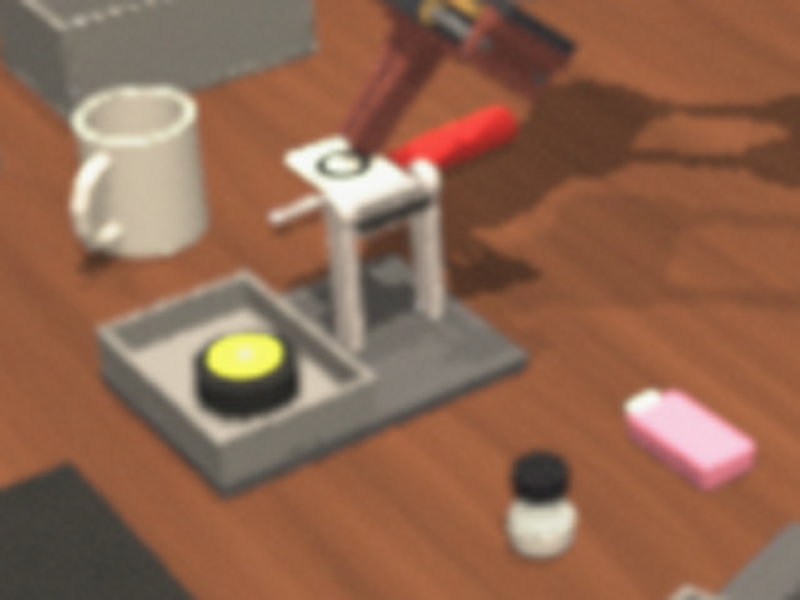

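The paddle is over, ring up at (343,163), and nearly level. I'll press down in small steps until the force rises at the stop.

>>> play_rows:
  motion:
    - [[0.7,0,0.8],[0,0,0],0]
    - [[1.4,0,1.6],[0,0,0],0]
    - [[2,0,2.3],[0,0,0],0]
    - [[2.7,0,3],[0,0,0],0]
    - [[2.7,0,3],[0,0,0],0]

```text
time_s: 5.48
eef_pos: [0.5525, -0.2629, 0.1203]
orientation: [-3.135, 0.729, -3.134]
ft_force: [-2.1, 0.6, 4.1]
grip_width: 0.0004
gripper_force: 2.2
```

>>> play_rows:
  motion:
    - [[0.7,0,0.7],[0,0,0],0]
    - [[1.4,0,1.4],[0,0,0],0]
    - [[1.4,0,1.4],[0,0,0],0]

```text
time_s: 5.73
eef_pos: [0.5528, -0.2632, 0.1201]
orientation: [-3.134, 0.732, -3.133]
ft_force: [-5.4, 3.0, 9.3]
grip_width: 0.0005
gripper_force: 4.5
```

The force has risen to 9 N with almost no further travel, so the paddle is at its stop. I'll draw straight up and then back.

>>> play_rows:
  motion:
    - [[-8,0,-9],[0,0,0],0]
    - [[-20,0,-22],[0,0,0],0]
    - [[-45,0,-50],[0,0,0],0]
    - [[-60,0,-75],[0,0,0],0]
    - [[-60,0,-90],[0,0,0],0]

```text
time_s: 6.15
eef_pos: [0.538, -0.2629, 0.2305]
orientation: [-3.131, 0.733, -3.131]
ft_force: [-0.4, -0.4, 1.3]
grip_width: 0.0004
gripper_force: 0.0
```

```bash
python3 - <<'E'
from h import *
b=eyes.get_image("top")[:,:,::-1];a=eyes.get_image("scene")[:,:,::-1]
s=read_state();print(s['eef_pos'],s['ft_force'],s['time_s'])
b0=cv2.imread("pics/top.png")
o=np.zeros((560,800,3),np.uint8)
o[:400,:400]=cv2.resize(a[150:230,220:300],(400,400),interpolation=cv2.INTER_CUBIC)
o[:400,400:]=cv2.resize(b[140:220,365:445],(400,400),interpolation=cv2.INTER_CUBIC)
cv2.imwrite("pics/end.png",o)
a0=cv2.imread("pics/scene.png");d=(cv2.absdiff(a,a0).max(2)>50).astype(np.uint8)
d=cv2.morphologyEx(d,cv2.MORPH_OPEN,np.ones((2,2)))
n,_,st,_=cv2.connectedComponentsWithStats(d);print([x.tolist() for x in st[1:] if x[4]>15])
E
```

```text
[ 0.53711028 -0.2633515   0.22865353] [-0.31806842 -0.65610999 -0.26592817] 6.25
[[284, 0, 59, 91, 2224], [343, 0, 10, 24, 166], [403, 0, 139, 48, 4865], [571, 0, 69, 65, 2019], [353, 11, 32, 16, 136], [555, 12, 43, 31, 798], [546, 21, 9, 17, 47], [343, 23, 39, 17, 225], [389, 38, 18, 13, 155], [633, 43, 4, 7, 24], [510, 45, 36, 27, 336], [576, 48, 9, 6, 29], [548, 50, 18, 13, 67], [567, 51, 4, 7, 23], [625, 51, 15, 15, 148], [568, 56, 15, 7, 37], [531, 62, 28, 40, 425], [469, 67, 66, 76, 1566], [267, 77, 53, 38, 817], [492, 109, 9, 17, 71], [442, 112, 16, 12, 100], [431, 117, 78, 53, 1207], [455, 143, 26, 15, 251], [273, 145, 53, 39, 622], [317, 144, 14, 8, 61], [349, 148, 68, 17, 706], [258, 158, 24, 13, 181], [453, 160, 48, 29, 599], [624, 161, 9, 10, 60], [422, 165, 10, 9, 64], [434, 174, 25, 14, 193], [430, 181, 37, 20, 358], [623, 180, 17, 25, 253], [477, 192, 39, 33, 449], [281, 200, 6, 4, 18], [499, 226, 83, 51, 1173], [550, 242, 24, 16, 114], [579, 278, 28, 17, 292]]
```

View pics/end.png

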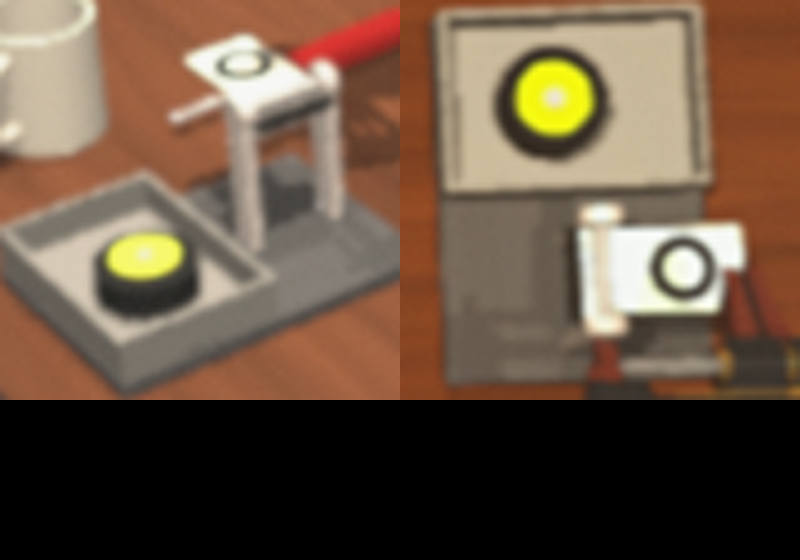

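The paddle lies flat on the right of its axle, ring up, at (243,63) in the left crop and (683,268) in the right crop. The wheel and stand are in place, and the finger is clear about 11 cm above.

```bash
python3 -c "
from workcell import bot
print(bot.finish_job())"
```

```text
the job is handed in; nothing more can be done
None
```

The wheel kit's paddle is flipped over to the right and pressed down to its stop, ring face up; the arm never went near the battery kit's paddle, the hand is clear, and the job was handed in at about 6 s (the hand-in returned no verdict).

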